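# Set and lock the pattern wheel of a cell-welding jig

## Robot

A 6-joint arm with a two-finger parallel gripper is mounted at the origin on the work surface. World frame = base frame: x ahead of the robot, y to its left, z up, the work surface at z = 0. Lengths are in m, angles in rad, forces in N, time in s.
With the tool pointing down it reaches from about 0.35 to 0.875 m from the base axis. Payload 4.2 kg.
Tool frame: the origin (TCP) lies at the very end of the fingers, on their centre line; the grasp point (between the pads) lies 19 mm behind it (manip.pinch_z is the distance from the TCP to the grasp point, in m); z points along the fingers, y is the direction in which the jaws open and shut (so a half turn about z gives the same grasp; the last joint's range is limited). The gripper opens to 87 mm and grips with 3 to 60 N. Pads are 19 mm wide; open, the fingers measure 117 mm over their backs; the gripper's body (75 mm by 190 mm) begins 51 mm behind the grasp point.
Start: joints at [-0.915, 0.385, 0.008, 0, -1.194, -0.259], TCP at [0.242, -0.576, 0.223] pointing down, gripper open.
Joint ranges: [-3.14, 3.14], [-1.21, 2.06], [-1.07, 1.41], [-3.16, 2.05], [-2.99, -0.16], [-3.1, 3.1]. Speed limits (rad/s): [2.79, 2.79, 3.14, 3.14, 3.14, 3.14].

## Interface

Orientations are given as a 3x3 rotation matrix whose columns are the frame's x, y, z axes.
In Python, from plant import manip, optics, finder gives the robot as it stands. Calls block until the motion is done:
- manip.move_pose(position, orientation): joint-space move of the TCP to a pose.
- manip.move_straight(position, ori=None, velocity=0.15): straight line of the TCP; ori=None keeps the orientation; velocity is the mean speed in m/s.
- manip.goto_joints(angles): joint-space move.
- manip.open_gripper() and manip.clamp(newtons=None): open the fingers fully, or close them until they stop; newtons is the grip in N (None keeps the last).
- manip.pause(seconds).
- manip.ik(position, orientation): joint angles nearest the present ones, or None.
- manip.state(): the state.
- optics.grab_frame(name): name is "scene" or "top" or "wrist"; returns (picture, depth): 400x640x3 uint8, red, green, blue; 400x640 float32, m along the optical axis (not along the pixel's ray), 0 where there is no reading.
- optics.get_calibration(name): a dict with "intrinsics" (3x3 intrinsics, pixels), "rvec" (rotation vector, rad) and "tvec" (3), from world to camera coordinates, as OpenCV has them; the wrist camera has in their place "tool_from_camera" (4x4, takes a point from camera to tool coordinates, whose origin is the TCP and whose axes are the flange's). Camera axes: x right, y down, z forward; pixel columns grow to the right and rows downward; lengths in m; the calibration is good to about 2 mm. A picture is of the moment at which its call begins: read the wrist's pose just before it. get_calibration takes no time and is no camera call.
A pose or a line that the arm cannot do raises manip.PlanningError and nothing moves.
- manip.job_done(): hands the job in, once; it reports no verdict.
Trained networks look in the newest picture that a camera, given by its name, has taken for a name from the list of things; names that differ only in an ending like _2 or _b are one class to them, and where a whole thing is asked for, a point or a joint stands for the part that bears it (a point fixed in the world has none). Each returns a list of dicts, best first, with "confidence" (0 to 1); they miss things now and then, are a little off and sometimes report something else, mostly with a low value. They report only what shows in the picture. A call takes as long as a camera call.
- finder.outline_of(name, camera): "region" (400x640 bool, what is visible of it) and "centre" ([column, row] in pixels, amid what is visible of it).
- finder.landmark_of(name, camera): "centre" ([column, row] in pixels: a listed point, or the origin of a listed thing).
The state is a dict: "time": time; "q": joint angles; "dq": joint speeds; "effort": joint torques, N m; "tcp_pos": TCP position; "eef_rot": TCP orientation; "wrist_force": force on the tool from outside, world axes, zero at the start; "wrist_torque": the same for the moment, N m; "grip_width": finger opening in m.
Only numpy, scipy, OpenCV 4.12 (cv2) and the standard library are available. Lean on these libraries where they do the work, as an engineer would, in place of code of your own. Each camera call takes 0.05 s, during which the arm holds its last target.

## Task

Turn the dark pattern wheel by its bar knob until the sector with the three round cell caps shows in the window of the metal plate. Then push the round lock head fully down, and if the sprung pin under it has not dropped into the wheel's slot, ease the wheel a little either way until it does. Push the head gently, do not force the wheel against the pin, and leave the other things on the bench alone.

Things in the scene. Friction and masses are not known exactly. Their poses are not given: they have to be found in the camera images.
- jig: Fixed blue base box 210 x 200 x 36 mm; origin under its centre on the bench, z up, on the wheel's axis. On its -x side a fixed aluminium plate, 90 mm wide, underside 63 and top 71 mm above the bench, reaches over the wheel from x = -105 to -20 mm of the jig's frame. It has a 36 x 42 mm window and, farther out, a brass bush (top at 75 mm) for the lock.
- wheel: Flat dark wheel with a grey rim, 170 mm across, 14 mm thick, top 59 mm above the bench; origin on its axis at its underside, z up. Its -x axis points to the marked sector (three white caps in a triangle); five others carry one cap. Dry friction 0.2 N m; stays where left. Each sector has an 11 mm slot in the rim, but the rim is clamped on up to 0.12 rad off the sectors, either way: not measured.
- mark (a point): Middle of the marked sector on the wheel's top face, 44 mm from the wheel's axis. It starts 0.7 to 2.7 rad counter-clockwise (from above) of the window, so turn the wheel clockwise; its stops lie 0.5 rad clockwise and 3.1 rad counter-clockwise of the window.
- window (a point): Centre of the window at the height of the wheel's top face, 44 mm from the wheel's axis on the jig's -x side. The mark belongs here, within 7 mm; where exactly, the slot under the lock pin decides.
- knob (a point): Centre of the metal bar knob on the wheel's axis, 97 mm above the bench: a bar 44 mm long (along the wheel's x axis), 14 mm wide (along its y axis), from 80 to 114 mm above the bench, on a 22 mm stem. Pinch it across its width from above; the fingers clear the plate while their tips stay above 76 mm.
- lock_top (a point): Centre of the top of the lock's black round head (24 mm across, 14 mm thick), 75 mm from the wheel's axis on the jig's -x side, straight beyond the window. It starts 99 to 103 mm above the bench; fully down, at a firm stop, it is 85 mm above it.
- lock: The lock: a push head on the plate; origin under the head, 14 mm below its top. Moves straight down only; needs 7 N, up to 13 N when its pin rides on the rim; stays where left. Over 35 N harms it. Inside it a 9 mm steel pin (8 mm at its end) is sprung downwards with 2.5 to 5 N: it may stop on the rim while the head goes down, and snaps into the slot when that comes within about 1 mm.
- pin_tip (a point): Lower end of the sprung pin: 61 to 66 mm above the bench at the start, 59 mm while it rides on the rim, 47.5 mm when it is locked in the slot. A small brass stud beyond the head rises and falls with it (its top 41 mm higher than the tip). Once in the slot the pin blocks the wheel; turning on against it with more than 20 N (1.5 N m at the knob beyond the friction) harms it.
- cell: Loose blue upright battery cell, 32 mm across, 70 mm tall, origin under its centre: a bystander.
- tape: Loose brown roll ring 84 mm across, 45 mm high, lying flat, origin under its centre: a bystander.
- bowl: Loose small white bowl 100 mm across, 50 mm high, origin under its centre: a bystander.

How it is judged:
On the way, in this order (a step that is already met when the one before it is completed fails the run):
1. the marked sector stands in the window (within 8 mm of its centre) with the lock pin still above the wheel (horizontal distance between mark and window below 0.008 m and z of pin_tip in the frame of jig above 0.0575 m), for 0.2 s.
2. the lock head is down and its pin is in the slot, with the marked sector in the window (horizontal distance between mark and window below 0.007 m and z of pin_tip in the frame of jig below 0.0495 m), for 0.2 s.
At the end, for the whole second after the job is handed in: The marked sector shows in the window (mark within 7 mm of the window's centre), the lock head is down and its pin has dropped into the slot (pin tip no more than 49.5 mm above the bench, 2 mm from its lowest), and the wheel is at rest (all of step 2 and angular speed of wheel below 0.05 rad/s); the robot touches nothing.
It fails at once if the lock head is pressed with more than 35 N (contact force between any of the fingers, the arm and lock above 35 N).
It fails at once if the wheel is forced against the lock pin with more than 20 N (contact force between lock and wheel above 20 N).
It fails at once if a bystander is pushed more than 20 mm or tipped (distance of any of cell, tape, bowl from where it was at the start of the episode above 0.02 m or angle between any of cell, tape, bowl's own z axis and vertical above 0.3 rad).
It also fails if it takes over 72 s, if anything falls off the work surface, if the arm or the gripper's body presses on something with over 40 N, if the wrist force passes 120 N, or if a joint passes its speed limit or range.

## Working session

There is one attempt and no reset: what is moved stays moved. The work goes in short steps, each a Python script; the robot and the scene stay as the last script left them, time stands still between calls to the robot, and variables do not carry over. Pictures are saved under pics/ and viewed, and the job is handed in when it is done.

```bash
ls; mkdir -p pics; cat > h.py <<'E'
import numpy as np, cv2
from plant import manip, optics, finder
def cam(name):
    c=optics.get_calibration(name); K=np.array(c["intrinsics"],float)
    if "rvec" in c:
        R,_=cv2.Rodrigues(np.array(c["rvec"],float)); t=np.array(c["tvec"],float).ravel()
        return K,R,t
    T=np.array(c["tool_from_camera"]); s=manip.state()
    W=np.eye(4);W[:3,:3]=s["eef_rot"];W[:3,3]=s["tcp_pos"]
    C=np.linalg.inv(W@T); return K,C[:3,:3],C[:3,3]
def at_z(uv,z,c):
    K,R,t=c; d=R.T@np.linalg.inv(K)@np.array([uv[0],uv[1],1.]); o=-R.T@t
    return o+d*(z-o[2])/d[2]
def proj(p,c):
    K,R,t=c; q=K@(R@np.asarray(p,float)+t); return q[:2]/q[2]
def save(im,n): cv2.imwrite("pics/"+n+".png",cv2.cvtColor(im,cv2.COLOR_RGB2BGR))
E
python3 - <<'E'
from h import *
for n in ("scene","top","wrist"):
    c=cam(n); im,d=optics.grab_frame(n); save(im,n+"0")
    for k,z in (("knob",.097),("lock_top",.101),("mark",.059),("window",.059),("jig",0),("pin_tip",.063)):
        r=finder.landmark_of(k,n)[:2]
        for x in r: print(n,k,np.round(x["centre"],1),round(x["confidence"],2),np.round(at_z(x["centre"],z,c),4))
print(manip.state())
E
```

```text
pics
scene knob [253.3 185.5] 0.72 [ 0.5605 -0.0746  0.097 ]
scene lock_top [228.2 164.9] 0.73 [ 0.4864 -0.0955  0.101 ]
scene lock_top [202.6 282.9] 0.38 [ 0.7201 -0.2516  0.101 ]
scene mark [263.  214.3] 0.9 [ 0.6087 -0.0804  0.059 ]
scene window [237.1 191.6] 0.87 [ 0.5273 -0.0996  0.059 ]
scene jig [253.3 214.3] 0.75 [ 0.5552 -0.0814  0.    ]
top knob [364.1 235.2] 0.87 [ 0.5541 -0.075   0.097 ]
top lock_top [378.3 266.1] 0.42 [ 0.4867 -0.1043  0.101 ]
top window [367.  250.9] 0.79 [ 0.5194 -0.0842  0.059 ]
top jig [361.2 232.1] 0.65 [ 0.5638 -0.0765  0.    ]
{'time': 1.05, 'q': array([-9.15393199e-01,  3.84673933e-01,  7.90943984e-03,  1.82943357e-05,
       -1.19400568e+00, -2.58596257e-01]), 'dq': array([ 4.40004891e-05, -5.04610984e-04, -4.63331681e-04, -3.46638046e-04,
       -1.16011249e-03, -1.00017122e-03]), 'effort': array([ 8.35883602e-04, -3.90477204e+01,  1.87623703e+01,  4.22447696e+00,
        1.54078170e-02, -2.43525886e-05]), 'tcp_pos': array([ 0.24155724, -0.5764143 ,  0.22257225]), 'eef_rot': array([[-9.22297158e-01, -3.86481503e-01,  2.45260622e-06],
       [-3.86481503e-01,  9.22297158e-01, -3.11010356e-05],
       [ 9.75794322e-06, -2.96322837e-05, -1.00000000e+00]]), 'wrist_force': array([ 0.21447354,  0.64937446, -0.66585766]), 'wrist_torque': array([ 0.02356374, -0.04073859, -0.01654545]), 'grip_width': 0.08693897918337357}
```

View pics/scene0.png

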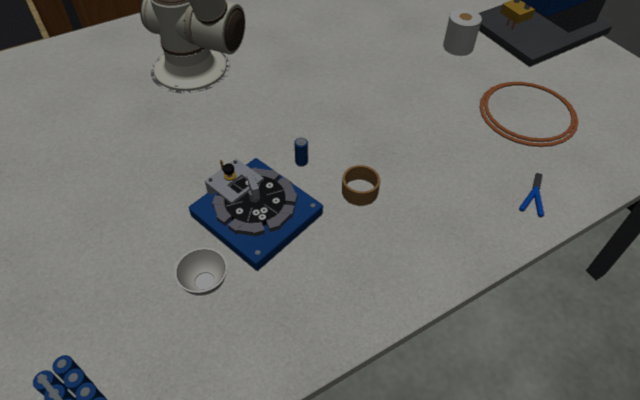

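View pics/top0.png

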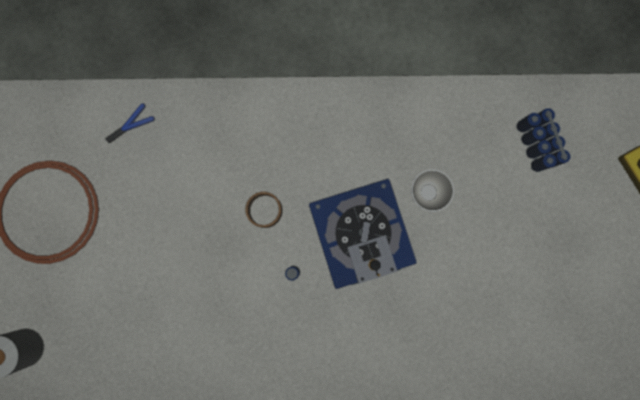

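The scene view shows the jig at about (255,205), with the lock head at (228,168), the marked caps at (262,213) and the bar knob at (253,187). In the top view the caps are at (367,213) and the lock at (375,265), so the mark is nearly opposite the window. Next is a wrist view from above.

```bash
python3 - <<'E'
from h import *
T=np.array(optics.get_calibration("wrist")["tool_from_camera"]);print(np.round(T,3))
th=np.arctan2(-.025,-.07) # jig -x dir in world
x=np.array([-np.cos(th),-np.sin(th),0]) # jig +x
# candidate tool x axis = jig x or -x
for s in (1,-1):
    X=s*x; Z=np.array([0,0,-1.]); R=np.column_stack([X,np.cross(Z,X),Z])
    o=R@T[:3,3]; look=R@T[:3,2]
    c=np.array([.55,-.078,.09])
    # place camera so that optical axis passes c
    cp=c-look/abs(look[2])*0.30
    p=cp-o; print(s,p,manip.ik(p,R))
E
```

```text
[[ 0.001 -0.963 -0.269  0.074]
 [ 1.     0.001  0.001 -0.001]
 [-0.    -0.269  0.963 -0.162]
 [ 0.     0.     0.     1.   ]]
1 [ 0.55956335 -0.0755638   0.22773774] [ 0.15270334  0.27854803 -0.13505619  0.         -1.15719211  1.76111693]
-1 [ 0.54043665 -0.0804362   0.22773774] [ 0.14905282  0.24735333 -0.17814107  0.         -1.14530193 -1.3768252 ]
```

```bash
python3 - <<'E'
from h import *
th=np.arctan2(-.025,-.07); x=np.array([-np.cos(th),-np.sin(th),0]);Z=np.array([0,0,-1.])
X=x; R=np.column_stack([X,np.cross(Z,X),Z])
manip.move_pose(np.array([.5596,-.0756,.25]),R); manip.pause(.3)
n="wrist";c=cam(n); im,d=optics.grab_frame(n); save(im,"wrist1")
for k,z in (("knob",.097),("lock_top",.101),("mark",.059),("window",.059),("jig",0),("pin_tip",.063)):
    for q in finder.landmark_of(k,n)[:2]: print(n,k,np.round(q["centre"],1),round(q["confidence"],2),np.round(at_z(q["centre"],z,c),4))
np.save("d1.npy",d); print(manip.state()["time"])
E
```

```text
wrist knob [323.6 186.9] 0.78 [ 0.5615 -0.0738  0.097 ]
wrist lock_top [322.  251.9] 0.95 [ 0.491 -0.097  0.101]
wrist mark [342.2 148.2] 0.68 [ 0.6042 -0.0813  0.059 ]
wrist window [325.1 216.6] 0.6 [ 0.5186 -0.0907  0.059 ]
wrist jig [323.6 172.8] 0.81 [ 0.5598 -0.0736  0.    ]
3.8333
```

View pics/wrist1.png

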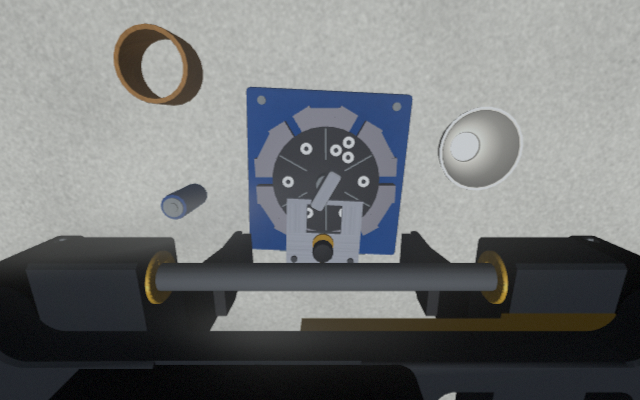

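```bash
python3 - <<'E'
from h import *
n="wrist";c=cam(n); im=cv2.cvtColor(cv2.imread("pics/wrist1.png"),cv2.COLOR_BGR2RGB)
C=np.array([.5605,-.0743])
def rect(z,name):
    S=3000; N=600
    u,v=np.meshgrid(np.arange(N),np.arange(N))
    # image right = -y, up = +x
    X=C[0]-(v-N/2)/S; Y=C[1]-(u-N/2)/S
    P=np.stack([X,Y,np.full_like(X,z)],-1).reshape(-1,3)
    K,R,t=c; q=(K@(R@P.T+t[:,None])); q=(q[:2]/q[2]).reshape(2,N,N).astype(np.float32)
    o=cv2.remap(im,q[0],q[1],cv2.INTER_CUBIC); o=np.clip(o.astype(float)*1.6,0,255).astype(np.uint8)
    cv2.circle(o,(300,300),3,(255,0,0),-1)
    for r in (44,85): cv2.circle(o,(300,300),r*3,(255,255,0),1)
    save(o,name)
rect(.059,"rect59"); rect(.114,"rect114")
E
```

```text
(no output)
```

View pics/rect59.png

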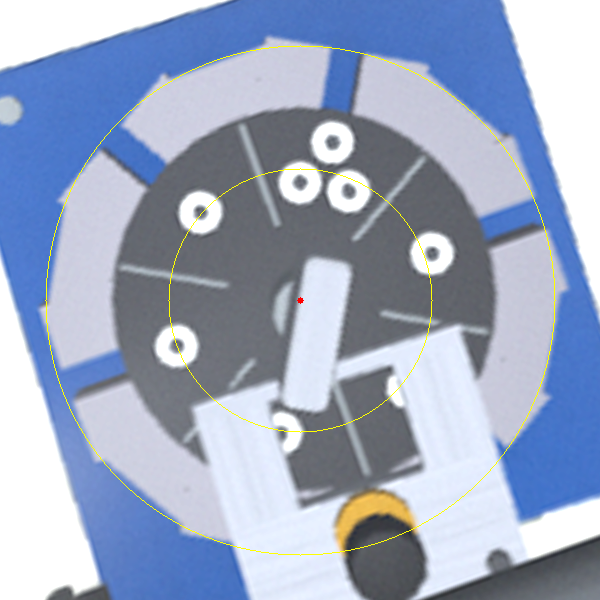

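View pics/rect114.png

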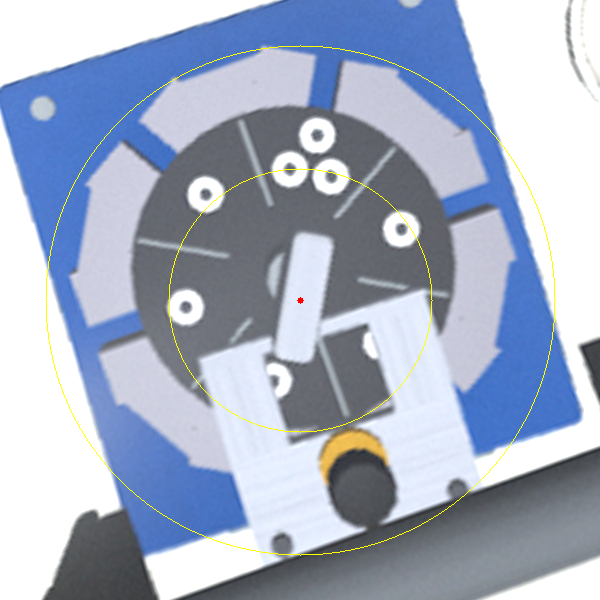

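Rectified view: mark heading is about −0.17 rad (caps centroid (327,172), wheel centre (304,299)). The bar agrees, the plate points about 0.30 rad, and the slots line up with the caps to within about 0.02 rad. I'll grasp and turn.

```bash
cat >> h.py <<'E'
C=np.array([.561,-.0752])
def down(h):
    X=np.array([np.cos(h),np.sin(h),0]);Z=np.array([0,0,-1.])
    return np.column_stack([X,np.cross(Z,X),Z])
def st():
    s=manip.state(); R=s["eef_rot"]
    print("t %.2f"%s["time"],"tcp",np.round(s["tcp_pos"],4),"head %.4f"%np.arctan2(R[1,0],R[0,0]),"F",np.round(s["wrist_force"],1),"M",np.round(s["wrist_torque"],2),"w %.4f"%s["grip_width"]); return s
E
python3 - <<'E'
from h import *
R=down(-.16)
p=np.array([*C,.17]); print(manip.ik(p,R))
manip.move_pose(p,R); st()
manip.move_straight([*C,.083],velocity=.1); st()
manip.clamp(25); s=st()
im,_=optics.grab_frame("wrist"); save(im,"wrist2")
E
```

```text
[ 0.15296307  0.32872864 -0.21660647  0.         -1.02546121  1.25783325]
t 4.38 tcp [ 0.5616 -0.0753  0.1705] head -0.1574 F [ 0.6 -0.2  0.7] M [-0.15  0.13  0.05] w 0.0870
t 5.40 tcp [ 0.5617 -0.0752  0.0838] head -0.1597 F [ 0.6 -0.1 -0.8] M [-0.1  0.1  0. ] w 0.0871
t 6.57 tcp [ 0.5611 -0.0749  0.083 ] head -0.1604 F [0.4 2.5 0.3] M [ 0.54  0.15 -0.13] w 0.0140
```

View pics/wrist2.png

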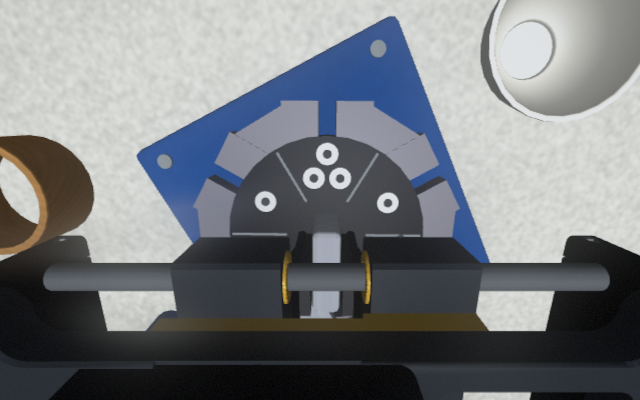

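Grip width is 14.0 mm with little side force, so the grasp is good. The caps sit symmetric to the tool with the apex at (327,154), and the slot is at (327,118). Measuring the rim offset more exactly from this picture.

```bash
python3 - <<'E'
from h import *
c=cam("wrist"); im=cv2.cvtColor(cv2.imread("pics/wrist2.png"),cv2.COLOR_BGR2RGB).astype(np.float32)
s=manip.state();C0=s["tcp_pos"][:2]; h0=-.1604
def samp(r,a,z=.059):
    a=a+h0
    P=np.stack([C0[0]+r*np.cos(a),C0[1]+r*np.sin(a),np.full_like(a,z)]);K,R,t=c
    q=K@(R@P+t[:,None]);q=(q[:2]/q[2]).astype(np.float32)
    return cv2.remap(im,q[0][None],q[1][None],cv2.INTER_LINEAR)[0]
for base in (-np.pi/3,0,np.pi/3):
    a=base+np.linspace(-.35,.35,1401)
    for r in (.068,.073,.078):
        v=samp(r,a); b=v[:,2]-v[:,0]; L=v[:,0]
        m=L<60; idx=np.where(m)[0]; 
        print("slot",round(base,2),r,(a[idx[[0,-1]]]-base).round(4) if len(idx) else None, (a[idx].mean()-base).round(4) if len(idx) else None)
g=im.min(2); m=((g>170)).astype(np.uint8); n,l,stt,ce=cv2.connectedComponentsWithStats(m)
for i in range(1,n):
    if 150<stt[i,4]<900 and 130<ce[i][1]<225:
        p=at_z(ce[i],.060,c)[:2]-C0; print("cap",ce[i].round(1),stt[i,4],"r %.4f a %.4f"%(np.hypot(*p),np.arctan2(p[1],p[0])-h0))
E
```

```text
slot -1.05 0.068 [-0.0835  0.0585] -0.0125
slot -1.05 0.073 [-0.076  0.052] -0.012
slot -1.05 0.078 [-0.0705  0.0485] -0.0093
slot 0 0.068 [-0.0965  0.047 ] -0.0247
slot 0 0.073 [-0.091   0.0435] -0.0237
slot 0 0.078 [-0.085   0.0405] -0.0222
slot 1.05 0.068 [-0.0875  0.052 ] -0.0177
slot 1.05 0.073 [-0.083  0.049] -0.017
slot 1.05 0.078 [-0.0775  0.048 ] -0.0148
cap [326.6 153.6] 320 r 0.0530 a -0.0298
cap [313.4 177.8] 299 r 0.0385 a 0.1750
cap [339.6 178. ] 300 r 0.0390 a -0.2518
cap [265.1 201.1] 264 r 0.0441 a 1.0304
cap [387.2 202.5] 278 r 0.0460 a -1.0753
```

```bash
python3 - <<'E'
from h import *
q=np.array(manip.state()["q"]); 
for d in (-.6,-.7,-.7,-.67):
    q[5]+=d; manip.goto_joints(q); st()
manip.pause(.3); s=st()
c=cam("wrist"); im,_=optics.grab_frame("wrist"); save(im,"wrist3")
for k,z in (("knob",.097),("lock_top",.101),("mark",.059),("window",.059)):
    for q in finder.landmark_of(k,"wrist")[:2]:
        p=at_z(q["centre"],z,c); e=p[:2]-s["tcp_pos"][:2]
        print(k,np.round(q["centre"],1),round(q["confidence"],2),np.round(p,4),"ang",np.arctan2(e[1],e[0]).round(4),np.hypot(*e).round(4))
E
```

```text
t 7.24 tcp [ 0.561  -0.0749  0.083 ] head -0.7590 F [ 0.5  1.5 -0. ] M [ 0.43  0.24 -0.13] w 0.0137
t 7.95 tcp [ 0.561  -0.0749  0.083 ] head -1.4586 F [-0.7  2.3  0.9] M [ 0.51  0.28 -0.02] w 0.0138
t 8.66 tcp [ 0.561  -0.0749  0.083 ] head -2.1586 F [-0.6  2.   2. ] M [ 0.69  0.31 -0.05] w 0.0136
t 9.34 tcp [ 0.5609 -0.0748  0.083 ] head -2.8287 F [-1.1  2.4  1.7] M [ 0.68  0.38 -0.05] w 0.0139
t 9.64 tcp [ 0.561  -0.0748  0.0829] head -2.8299 F [-1.3  2.7  2.6] M [ 0.81  0.44 -0.  ] w 0.0137
knob [326.4 259.5] 0.7 [ 0.561  -0.0757  0.097 ] ang -1.5252 0.0008
lock_top [328.9 112.8] 0.88 [ 0.4882 -0.0981  0.101 ] ang -2.8327 0.0764
mark [322.8 166.3] 0.56 [ 0.5189 -0.0916  0.059 ] ang -2.7629 0.0452
window [327.6 167.2] 0.94 [ 0.5185 -0.0885  0.059 ] ang -2.8292 0.0446
```

View pics/wrist3.png

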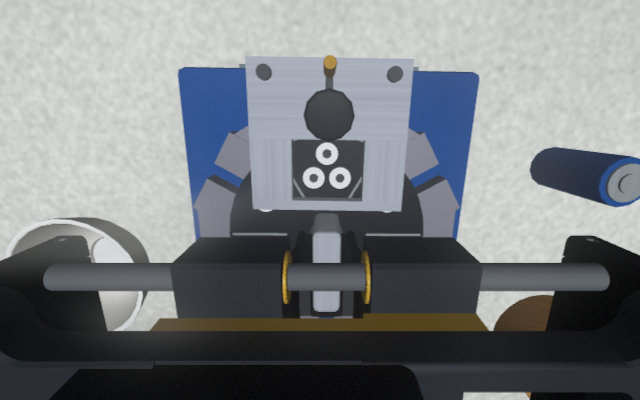

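Picture: the three caps are centred in the window (apex (327,154), window centre about (328,170)), lock head at (329,113), stud at (330,63). The plate's axis is about 0.013 rad clockwise of the wheel, so I'll make a small correction, release, and press the lock gently.

```bash
cat >> h.py <<'E'
def press(zend=.0845,fmax=20,z0=.106):
    s=manip.state(); x,y=s["tcp_pos"][:2]; f0=s["wrist_force"].copy()
    z=z0
    while z>zend-1e-6:
        manip.move_straight([x,y,z],velocity=.02); s=manip.state()
        f=(s["wrist_force"]-f0)[2]; print("%.4f %.4f F%.1f"%(z,s["tcp_pos"][2],f))
        if abs(f)>fmax: break
        z-=.001
E
python3 - <<'E'
from h import *
q=np.array(manip.state()["q"]); q[5]-=.013; manip.goto_joints(q); manip.pause(.2); s=st()
c=s["tcp_pos"][:2]; h=-2.843
manip.open_gripper(); st()
manip.move_straight([*c,.135],velocity=.12)
manip.clamp(5)
L=c+.0755*np.array([np.cos(h),np.sin(h)]); print(L)
manip.move_straight([*L,.13],ori=down(h),velocity=.1); manip.pause(.1); st()
im,_=optics.grab_frame("wrist"); save(im,"wrist4")
E
```

```text
t 10.34 tcp [ 0.561  -0.0748  0.083 ] head -2.8431 F [-2.1  3.8  2.1] M [0.9  0.48 0.05] w 0.0135
t 11.69 tcp [ 0.561  -0.0749  0.083 ] head -2.8432 F [-0.3  0.8  0.3] M [-0.   -0.01  0.  ] w 0.0866
[ 0.48882726 -0.09705428]
t 14.81 tcp [ 0.4895 -0.0969  0.13  ] head -2.8427 F [ 0.1  0.6 -0.3] M [0.05 0.05 0.04] w 0.0006
```

View pics/wrist4.png

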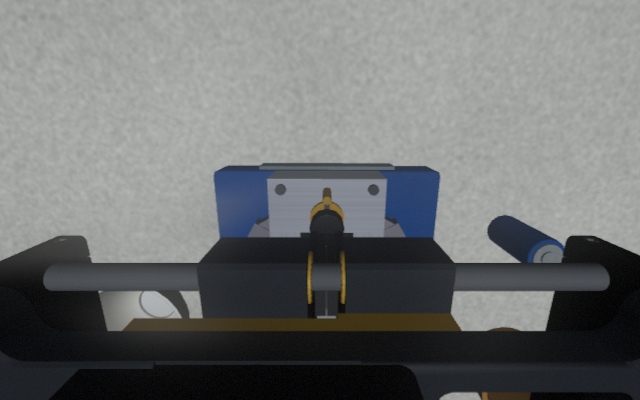

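The closed fingertips at (326,240) are above the head at (327,220). Checking the projection, then pressing.

```bash
python3 - <<'E'
from h import *
c=cam("wrist"); s=manip.state(); p=s["tcp_pos"]
print("tcp px",proj(p,c),"below at .101",proj([p[0],p[1],.101],c))
for k in("lock_top",):
    optics.grab_frame("wrist")
    for q in finder.landmark_of(k,"wrist")[:1]: print(q["centre"],q["confidence"],at_z(q["centre"],.101,c))
manip.move_straight([.489,-.097,.108],velocity=.06); manip.pause(.1)
press()
st()
im,_=optics.grab_frame("wrist"); save(im,"wrist5")
im,_=optics.grab_frame("scene"); save(cv2.resize(im[130:230,180:330],None,fx=5,fy=5,interpolation=cv2.INTER_CUBIC),"scene5")
E
```

```text
tcp px [327.71863662 248.99436143] below at .101 [327.4600376  231.18703009]
[323.7, 230.2] 0.9 [ 0.48948293 -0.09954596  0.101     ]
0.1060 0.1060 F0.6
0.1050 0.1050 F-0.3
0.1040 0.1039 F-1.4
0.1030 0.1029 F-0.1
0.1020 0.1019 F0.1
0.1010 0.1011 F-0.0
0.1000 0.1005 F4.6
0.0990 0.0995 F5.3
0.0980 0.0985 F5.0
0.0970 0.0976 F5.0
0.0960 0.0965 F4.6
0.0950 0.0955 F4.2
0.0940 0.0945 F5.4
0.0930 0.0936 F4.8
0.0920 0.0925 F5.3
0.0910 0.0915 F6.2
0.0900 0.0905 F5.5
0.0890 0.0896 F4.6
0.0880 0.0886 F4.7
0.0870 0.0875 F5.8
0.0860 0.0865 F4.2
0.0850 0.0855 F5.8
t 21.07 tcp [ 0.4894 -0.097   0.0855] head -2.8427 F [-1.2  1.   6.1] M [0.22 0.41 0.03] w 0.0005
```

View pics/wrist5.png

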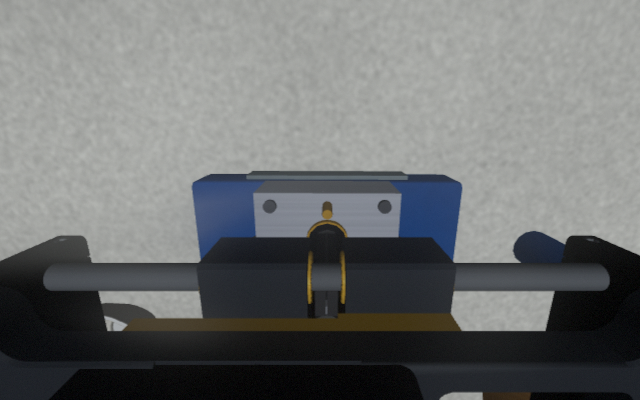

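View pics/scene5.png

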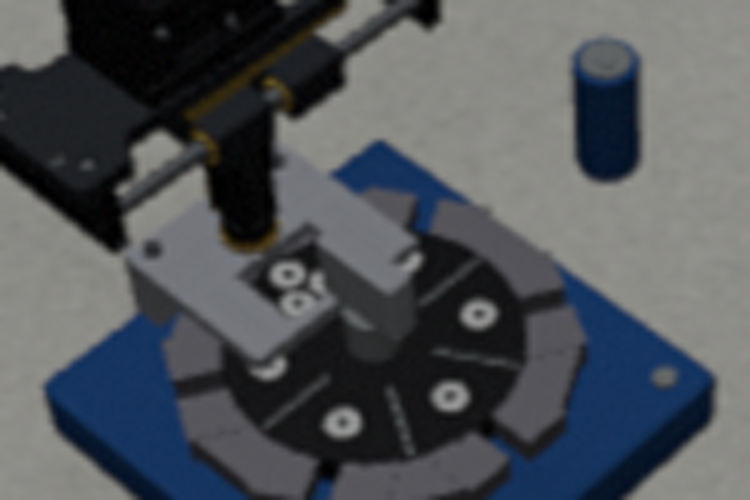

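The force stayed near 5 N with no extra from a pin riding on the rim. Pressing on to the firm stop.

```bash
python3 - <<'E'
from h import *
x,y=.489,-.097; z=.0845
while z>.080:
    manip.move_straight([x,y,z],velocity=.02); s=manip.state(); print(z,s["tcp_pos"][2].round(4),s["wrist_force"][2].round(1))
    if s["wrist_force"][2]>14: break
    z-=.0005
manip.pause(.2); st()
manip.move_straight([x,y,.14],velocity=.1)
c=np.array([.561,-.0749])
manip.move_straight([.561,-.0749,.17],velocity=.15); manip.pause(.2)
k=cam("wrist"); im,d=optics.grab_frame("wrist"); save(im,"wrist6"); np.save("d6.npy",d)
for n in ("lock_top","mark","window","pin_tip"):
    for q in finder.landmark_of(n,"wrist")[:1]: print(n,q["centre"],q["confidence"],at_z(q["centre"],.085 if n=="lock_top" else .059,k))
im,_=optics.grab_frame("scene"); save(cv2.resize(im[130:230,180:330],None,fx=5,fy=5,interpolation=cv2.INTER_CUBIC),"scene6"); st()
E
```

```text
0.0845 0.0854 6.1
0.084 0.0854 10.4
0.0835 0.0853 13.0
0.083 0.0853 17.1
t 22.38 tcp [ 0.4895 -0.0971  0.0853] head -2.8419 F [-4.6  2.2 16.6] M [0.71 1.54 0.02] w 0.0004
lock_top [325.7, 117.8] 0.65 [ 0.48918927 -0.09827012  0.085     ]
mark [328.4, 153.5] 0.93 [ 0.51807562 -0.08680526  0.059     ]
window [327.8, 153.5] 0.75 [ 0.51823569 -0.08732395  0.059     ]
t 24.28 tcp [ 0.5609 -0.0749  0.1701] head -2.8431 F [-0.8 -0.1 -0.5] M [ 0.04  0.01 -0.01] w 0.0006
```

View pics/wrist6.png

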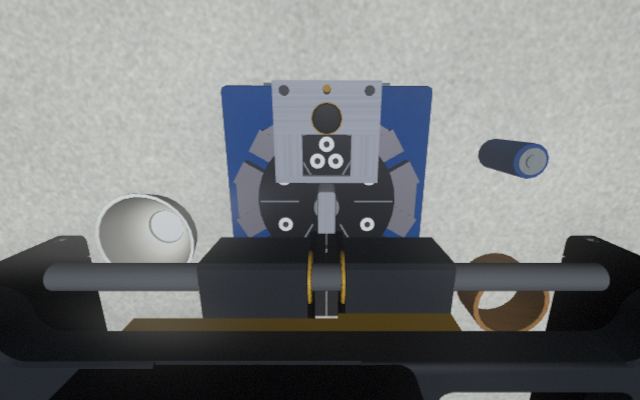

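View pics/scene6.png

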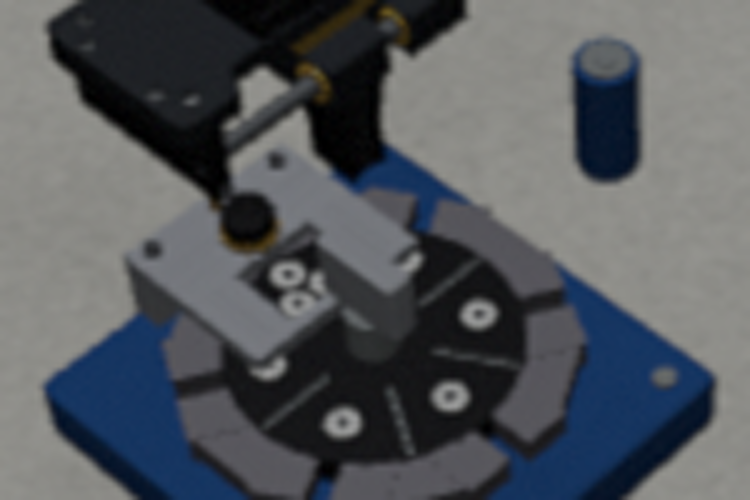

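Head down at (327,118), stud now small at (327,89). Its top should read 88.5 mm when locked and 100 mm when riding on the rim, so I'll check the depth.

```bash
python3 - <<'E'
from h import *
d=np.load("d6.npy");K,R,t=cam("wrist")
def P(u,v):
    pc=np.linalg.inv(K)@np.array([u,v,1.])*d[v,u]; return R.T@(pc-t)
for v in range(84,96): print(v,[round(1000*P(u,v)[2],1) for u in range(321,334)])
print("head",P(327,118),"plate",P(300,100),P(360,110))
E
python3 -c "
import cv2;im=cv2.imread('pics/wrist6.png');cv2.imwrite('pics/w6c.png',cv2.resize(im[75:200,260:395],None,fx=4.4,fy=4.4,interpolation=cv2.INTER_CUBIC))"
```

```text
84 [np.float64(70.0), np.float64(71.5), np.float64(70.3), np.float64(71.2), np.float64(71.3), np.float64(72.7), np.float64(70.5), np.float64(71.7), np.float64(70.8), np.float64(70.9), np.float64(71.2), np.float64(70.0), np.float64(72.7)]
85 [np.float64(70.3), np.float64(71.4), np.float64(71.8), np.float64(88.3), np.float64(88.0), np.float64(89.3), np.float64(89.3), np.float64(88.4), np.float64(71.2), np.float64(71.6), np.float64(70.7), np.float64(71.3), np.float64(70.7)]
86 [np.float64(72.8), np.float64(71.8), np.float64(88.7), np.float64(90.1), np.float64(89.2), np.float64(89.4), np.float64(89.5), np.float64(88.6), np.float64(89.8), np.float64(71.4), np.float64(72.6), np.float64(71.2), np.float64(72.1)]
87 [np.float64(71.4), np.float64(69.8), np.float64(90.3), np.float64(88.6), np.float64(89.5), np.float64(88.5), np.float64(89.9), np.float64(90.1), np.float64(89.6), np.float64(70.0), np.float64(71.6), np.float64(72.0), np.float64(71.9)]
88 [np.float64(71.1), np.float64(70.7), np.float64(89.7), np.float64(88.5), np.float64(89.5), np.float64(89.1), np.float64(89.6), np.float64(90.0), 
[... 1180 characters left out ...]
64(75.6), np.float64(71.2), np.float64(72.0), np.float64(71.6), np.float64(71.2), np.float64(71.6)]
94 [np.float64(71.9), np.float64(70.2), np.float64(70.7), np.float64(70.5), np.float64(71.3), np.float64(73.6), np.float64(71.8), np.float64(71.5), np.float64(70.3), np.float64(71.4), np.float64(71.1), np.float64(71.5), np.float64(72.2)]
95 [np.float64(70.1), np.float64(72.2), np.float64(72.1), np.float64(71.4), np.float64(71.4), np.float64(72.3), np.float64(71.6), np.float64(70.3), np.float64(70.8), np.float64(70.4), np.float64(71.7), np.float64(71.6), np.float64(71.4)]
head [ 0.48994034 -0.09702942  0.08605551] plate [ 0.48280149 -0.12254184  0.07107838] [ 0.47562464 -0.07258059  0.07084348]
```

View pics/w6c.png

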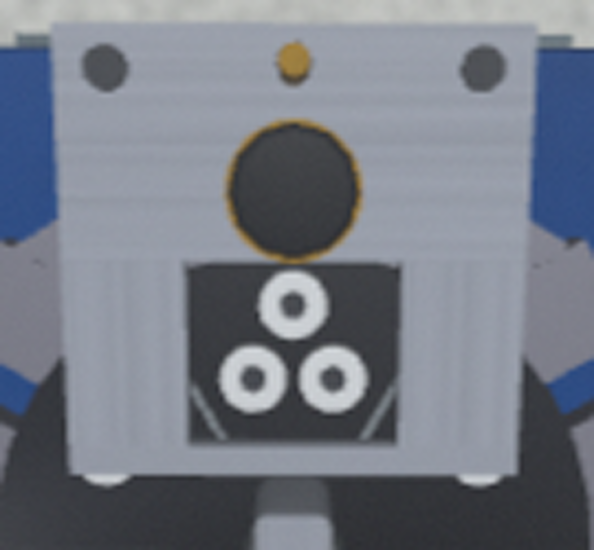

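The stud top reads about 89.1 mm (88.5 when locked, 100 when riding), so the pin is in the slot. The caps are centred in the window and the arm is clear.

```bash
python3 - <<'E'
from h import *
st(); manip.job_done()
E
```

```text
t 24.28 tcp [ 0.5609 -0.0749  0.1701] head -2.8431 F [-0.8 -0.1 -0.5] M [ 0.04  0.01 -0.01] w 0.0006
the job is handed in; nothing more can be done
```

The wheel is turned, the lock is down with its pin in the slot, and I handed the job in at 24.3 s.

I gripped the bar knob and turned the wheel about 2.68 rad clockwise until the three caps stood in the window. Then I released it and pressed the lock head down with closed fingers. It took about 5 N on the way and about 17 N at the firm stop. The pin dropped in at the first press, so no easing of the wheel was needed.

**Last checks:**
- **Pin:** The stud top measured about 89 mm, so the pin tip is at about 48 mm. That matches the locked height (47.5 mm), not riding on the rim (59 mm).
- **Lock head:** It is down. The fingers stopped at 85.3 mm and a depth reading gave 86 mm, against 85 mm nominal.
- **Mark:** It sits within about 1 mm of the window centre.
- **Bystanders:** The arm never went near the cell, tape or bowl, and they looked upright in the last picture. I did not measure whether they had moved.
- **Arm:** The robot was clear of everything at hand-in.

No check failed. One earlier network reading put the mark about 3 mm to the side of where the picture showed it. I went by the picture, and the later readings agreed with it.

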